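# Load the photometer and hold its shutter open

## Task

Take the one tall tube out of the rack, stand it upright in the round well on top of the photometer, fully down, and let go of it. Then pull the photometer's spring-return shutter slide out by its upright post until its pointer is level with the steel mark clip, and finish there: your program ends while the gripper is still holding the slide still at the mark. Leave the short tubes and everything else on the bench where they are.

Things in the scene. Friction and masses are not known exactly. Their poses are not given: they have to be found in the camera images.
- tall_tube: the one tall tube of three: round capped amber glass, black cap flush with the wall, 16 mm diameter, 120 mm long, 20 to 40 g, rounded foot. Starts upright in one of the rack's three holes, 75 mm proud of the rack top (the short ones 30 mm). Origin at the centre of its foot, z along the tube towards the cap
- rack: fixed grey plastic block, 50 (x) x 150 (y) x 55 mm (z) high, with three holes 17.5 mm wide and 45 mm deep (floor 10 mm above the bench) in a row along its y axis at y = -45, 0, 45 mm. Origin at the centre of its underside, z up
- reader: the photometer: fixed white case 150 (x) x 180 (y) x 100 mm high, flat screen and keys on top. From its front face (x = -75 mm, roughly towards the robot) a white bed, 74 mm wide, top 30 mm above the bench, runs out to x = -235 mm; the shutter slide runs on it. Origin at the centre of the case's underside, x away from the robot, z up
- reader_mouth (a point): centre of the mouth of the round tube well in the top of the reader, 100 mm above the bench, inside a grey square frame, at the reader's x = -10, y = -45 mm. The well is 18.5 mm wide, its mouth chamfered 3 mm, 45 mm deep
- reader_well (a point): centre of the flat floor of the same well, 55 mm above the bench; a seated tube's foot is here. z up
- shutter (a joint): how far the shutter slide is pulled out of the reader, in m: 0 fully in (its rest), growing as it is pulled along the reader's -x axis; end stop at 0.11, past the mark. A spring pulls it back with 3.2 N at 0 plus 40 N per m of travel: it snaps in when let go
- post_top (a point): centre of the top of the slide's handle: an upright square aluminium post, 14 x 14 mm, sides along the reader's x and y, from 42 to 95 mm above the bench; fully in, its centre is 50 mm in front of the reader's face. A thin pointer at its foot, in line with its centre, sticks out 25 mm to the -y side towards the mark. Axes like the reader's
- mark_clip: the mark: small dark steel clip fixed on the bed beside the slide (reader's -y side), 20 x 10 mm, with an upright blade 3 mm thick, top 48 mm above the bench. The slide is at the mark when its pointer (and post centre) is level with the blade along the reader's x: 45 to 75 mm of pull. Origin on the bed under the blade; axes like the reader's
- short_tube_a: one of two short capped amber tubes, 16 mm diameter, 75 mm long, in the rack; same make as the tall one; origin at the centre of its foot, z along the tube
- short_tube_b: the other short capped amber tube, 16 mm diameter, 75 mm long, in the rack; origin at the centre of its foot, z along the tube
- dish: closed clear Petri dish, 64 mm diameter, 16 mm high, lying on the bench; origin at the centre of its underside; bystander
- slide_box: cardboard box of slides, 85 x 35 x 30 mm high; origin at the centre of its underside; bystander
- oil_bottle: small bottle, 28 mm diameter, 70 mm high; origin at the centre of its underside; bystander
- reagent_jar: amber jar, 56 mm diameter, 75 mm high; origin at the centre of its underside; bystander
- counter_block: black hand-counter case, 70 x 50 x 35 mm high; origin at the centre of its underside; bystander
- cap_block: white block 50 x 50 x 25 mm with a grey button 12 mm high on top; origin at the centre of its underside; bystander

How it is judged (in metres and radians):
On the way, in this order (a step that is already met when the one before it is completed fails the run):
1. the tall tube stands upright on the floor of the reader's well and is let go (horizontal distance between tall_tube and reader_well below 0.005 m and z of tall_tube in the frame of reader_well below 0.005 m and angle between tall_tube's own z axis and vertical below 0.12 rad and contact force between the fingers and tall_tube below 0.2 N and linear speed of tall_tube below 0.03 m/s), for 0.2 s.
2. the slide is pulled out to the mark by the fingers (x of post_top in the frame of mark_clip between -0.006 and 0.006 m and contact force between the fingers and shutter above 2 N), for 0.3 s.
At the end, for the whole second after the job is handed in: The fingers hold the slide (more than 2 N) at rest with the centre of its post within 6 mm of the mark along the slide's travel, while the tall tube stands in the well, its foot within 5 mm of the well floor's centre and height, upright within 0.12 rad, and not touched by the fingers (all of step 1 and all of step 2 and velocity of joint shutter between -0.01 and 0.01 m/s); the arm keeps its last pose, push and grip.
It fails at once if a short tube or another bystander is moved more than 25 mm (distance of any of short_tube_a, short_tube_b, dish, slide_box, oil_bottle, reagent_jar, counter_block, cap_block from where it was at the start of the episode above 0.025 m).
It also fails if it takes over 51 s, if anything falls off the work surface, if the arm or the gripper's body presses on something with over 40 N, if the wrist force passes 120 N, or if a joint passes its speed limit or range.

## Robot

A 6-joint arm with a two-finger parallel gripper is mounted at the origin on the work surface. World frame = base frame: x ahead of the robot, y to its left, z up, the work surface at z = 0. Lengths are in mm, angles in rad, forces in N, time in s.
With the tool pointing down it reaches from about 300 to 850 mm from the base axis. Payload 5.4 kg.
Tool frame: the origin (TCP) lies at the very end of the fingers, on their centre line; the grasp point (between the pads) lies 19 mm behind it; z points along the fingers, x is the direction in which the jaws open and shut, and the axes are right-handed (so a half turn about z gives the same grasp; the last joint's range is limited). The gripper opens to 85 mm and grips with 20 to 120 N. Pads are 22 mm wide; open, the fingers measure 114 mm over their backs; the gripper's body (76 mm by 85 mm) begins 54 mm behind the grasp point. The pads swing forward as they close: fully open they stand 13 mm farther back than shut.
Start: joints at [-1.391, 0.158, 1.597, -0, 1.386, -0.21], TCP at [218.477, -531.859, 231.299] pointing down, gripper open.
Joint ranges: [-2.91, 2.91], [-0.94, 2.29], [0.18, 2.7], [-1.29, 4.43], [0.17, 2.64], [-3, 3]. Speed limits (rad/s): [2.57, 2.57, 3.14, 3.14, 3.14, 3.14].

## Interface

Orientations are given as a unit quaternion [w, x, y, z].
In Python, from cell import r gives the robot as it stands.
- The arm moves only by the tool step_arm, never from a script. Its argument "targets" is one flat list of numbers, 6 for each row, row after row: the shift along the tool's x, y, z in m, then the turn, a rotation vector about the tool's x, y, z in rad. In form: [tx, ty, tz, wx, wy, wz, tx, ty, tz, wx, wy, wz, ...]. A call has 1 to 12 rows; each row is the pose to reach, as a shift and turn from the pose measured when the call began, along the tool's axes at that moment; what a row does not reach only later rows make up. A row lasts 1/12 s, in which the tool goes at most 41.7 mm and 7.16 degrees, less where a joint would pass 70% of its speed; a pose out of reach is approached as far as the arm can. A call with a gripper value outside its range is refused whole. "claw" is the closure in counts, from 0 (fully open) to 255 (shut), set as the call begins (left out, the last holds). The fingers move at their own pace and stop on an object; the grip force is fixed at half the most. Time passes only in rows, so rows that repeat a pose let the fingers close. It gives the time, the measured TCP pose, the force and the opening at its end, in the units of the state.
- r.get_state(): the state, without advancing time (a new reading comes with each control period).
- r.read_camera(name): name is "side" or "top" or "wrist"; returns the picture (400x640x3 uint8, red, green, blue); there is no depth.
- r.camera_info(name): a dict with "fx", "fy", "cx", "cy" (pixels), "pose" (4x4, takes a point from camera to world coordinates); the wrist camera has in their place "hand_eye" (4x4, takes a point from camera to tool coordinates, whose origin is the TCP and whose axes are the tool frame's). Camera axes: x right, y up, looking along -z (the intrinsics and any distortion apply to the point x, -y, -z); pixel columns grow to the right and rows downward; lengths in mm; the calibration is good to about 2 mm. The wrist camera is an equidistant fisheye: a pixel r from the principal point sees the ray r / f radians off the axis. A picture is of the moment at which its call begins: read the wrist's pose just before it. camera_info takes no time and is no camera call.
- r.finish_job(): hands the job in, once; it reports no verdict.
Trained networks look in the newest picture that a camera, given by its name, has taken for a name from the list of things; names that differ only in an ending like _2 or _b are one class to them, and where a whole thing is asked for, a point or a joint stands for the part that bears it (a point fixed in the world has none). Each returns a list of dicts, best first, with "p" (0 to 1); they miss things now and then, are a little off and sometimes report something else, mostly with a low value. They report only what shows in the picture. A call takes as long as a camera call.
- r.spot_in(camera, target): "bbox" ([left, top, right, bottom] in pixels, round what is visible of it).
The state is a dict: "time_s": time; "q": joint angles; "joint_vel": joint speeds; "tau": joint torques, N m; "ee_pos": TCP position; "orientation": TCP orientation; "force": force on the tool from outside, world axes, zero at the start; "torque": the same for the moment, N m; "finger_gap": finger opening in mm.
Only numpy, scipy, OpenCV 4.12 (cv2) and the standard library are available. Lean on these libraries where they do the work, as an engineer would, in place of code of your own. Each camera call takes 0.05 s, during which the arm holds its last target.

## Working session

There is one attempt and no reset: what is moved stays moved. The work goes in short steps, Python scripts to look and compute and a tool call to move; the robot and the scene stay as the last step left them, time stands still between calls to the robot, and variables do not carry over. Pictures are saved under pics/ and viewed, and the job is handed in when it is done.

Besides the shell and the picture viewer there is one more tool, called after "Emit:" as name(argument=value, ...) on one line, values as JSON. step_arm: Moves the arm, as the interface text tells. Its arguments: {"type":"object","properties":{"targets":{"type":"array"},"claw":{"type":"number"}},"required":["targets"]}

```bash
mkdir -p pics; ls
cat > h.py <<'E'
from cell import r
import numpy as np, cv2
def snap(n,f):
    im=r.read_camera(n); cv2.imwrite('pics/'+f,cv2.cvtColor(im,cv2.COLOR_RGB2BGR)); return im
E
python3 - <<'E'
from h import *
np.set_printoptions(precision=4,suppress=True)
for n in('side','top'):
    snap(n,n+'1.png'); 
    i=r.camera_info(n);print(n,i)
    for t in('tall_tube','rack','reader','post_top','mark_clip','short_tube_a'):
        try: print(t,r.spot_in(n,t)[:3])
        except Exception as e: print(t,e)
snap('wrist','w1.png');print(r.camera_info('wrist'));print(r.get_state())
E
```

```text
pics
side {'fx': 488.17714647663837, 'fy': 488.17714647663837, 'cx': 321.88678555715904, 'cy': 211.99359196086172, 'pose': array([[    0.91  ,     0.238 ,    -0.3396,    54.5582],
       [   -0.4143,     0.4863,    -0.7693, -1003.4365],
       [   -0.0179,     0.8407,     0.5411,   811.6265],
       [    0.    ,     0.    ,     0.    ,     1.    ]])}
tall_tube [{'bbox': [383.7, 213.2, 387.9, 243.0], 'p': 0.57}, {'bbox': [318.7, 160.4, 381.8, 222.5], 'p': 0.41}]
rack [{'bbox': [368.5, 235.0, 421.9, 282.2], 'p': 0.64}, {'bbox': [382.8, 212.9, 388.8, 243.5], 'p': 0.25}]
reader [{'bbox': [317.3, 160.7, 378.7, 225.1], 'p': 0.62}]
post_top [{'bbox': [426.5, 301.7, 457.8, 347.6], 'p': 0.74}, {'bbox': [318.1, 156.7, 385.9, 224.6], 'p': 0.67}]
mark_clip []
short_tube_a []
top {'fx': 454.1085825051691, 'fy': 454.1085825051691, 'cx': 324.4719503651181, 'cy': 205.82661103095344, 'pose': array([[   0.0267,    0.9906,   -0.1345,  347.4498],
       [  -0.9996,    0.0252,   -0.0126,  -15.9149],
       [  -0.0091,    0.1348,    0.9908, 1203.3346],
       [   0.    ,    0.    ,    0.    ,    1.    ]])
[... 274 characters left out ...]
, 'hand_eye': array([[   1.    ,   -0.0001,   -0.0006,   -0.184 ],
       [  -0.0002,   -0.9442,   -0.3294,  -84.1811],
       [  -0.0006,    0.3294,   -0.9442, -142.6465],
       [   0.    ,    0.    ,    0.    ,    1.    ]])}
{'time_s': 0.75, 'q': array([-1.3911,  0.1584,  1.5969, -0.    ,  1.3862, -0.2101]), 'joint_vel': array([-0.001 , -0.0003,  0.0009,  0.0008,  0.001 , -0.0014]), 'tau': array([  0.003 , -39.5948, -33.1665,   0.    ,   0.0005,   0.    ]), 'ee_pos': array([ 218.4772, -531.8805,  231.3326]), 'orientation': array([ 0.    ,  0.8307, -0.5568,  0.    ]), 'force': array([ 0.8901, -0.0069, -0.0104]), 'torque': array([ 0.003 , -0.03  , -0.0052]), 'finger_gap': 85.36821198302819}
```

View pics/side1.png

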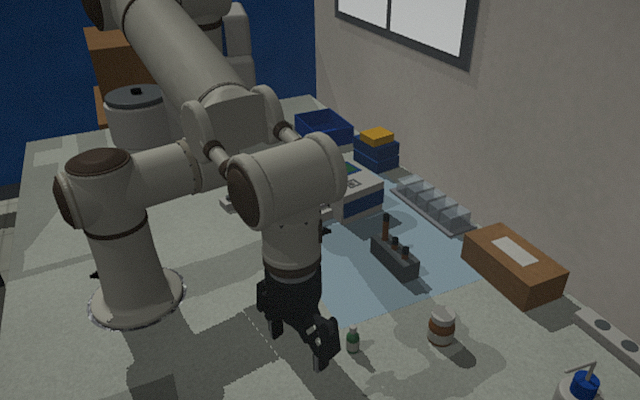

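View pics/top1.png

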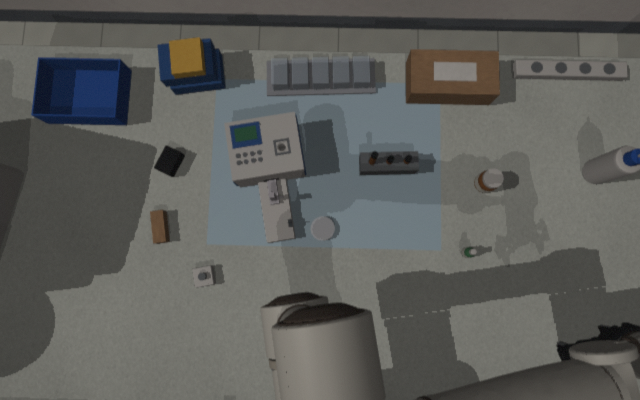

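View pics/w1.png

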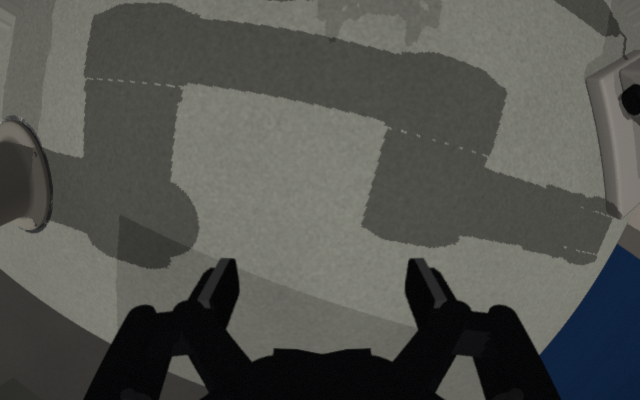

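Top shows everything: reader about (265,150), well frame (282,147), rack (388,163) with the tall tube at its left hole (372,157), and the slide/post near (273,195). I'll enlarge it.

Run:
```python
import cv2
im=cv2.imread('pics/top1.png')
cv2.imwrite('pics/z1.png',cv2.resize(im[100:250,215:345],None,fx=4,fy=4,interpolation=cv2.INTER_CUBIC))
cv2.imwrite('pics/z2.png',cv2.resize(im[130:190,345:435],None,fx=8,fy=8,interpolation=cv2.INTER_CUBIC))
im=cv2.imread('pics/side1.png')
cv2.imwrite('pics/z3.png',cv2.resize(im[150:290,315:435],None,fx=4,fy=4,interpolation=cv2.INTER_CUBIC))
```

```text
(no output)
```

View pics/z1.png

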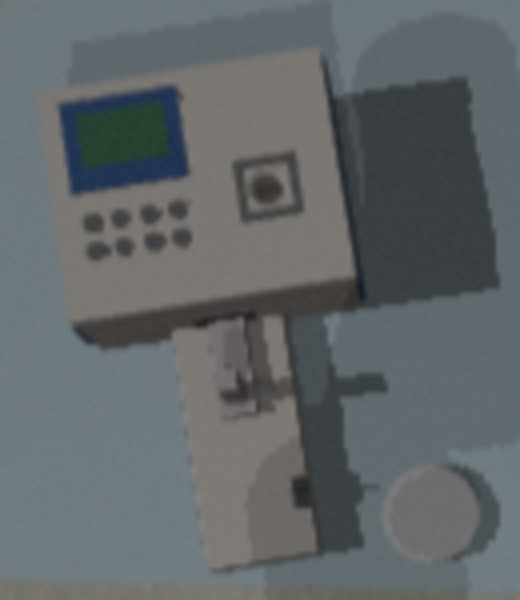

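View pics/z2.png

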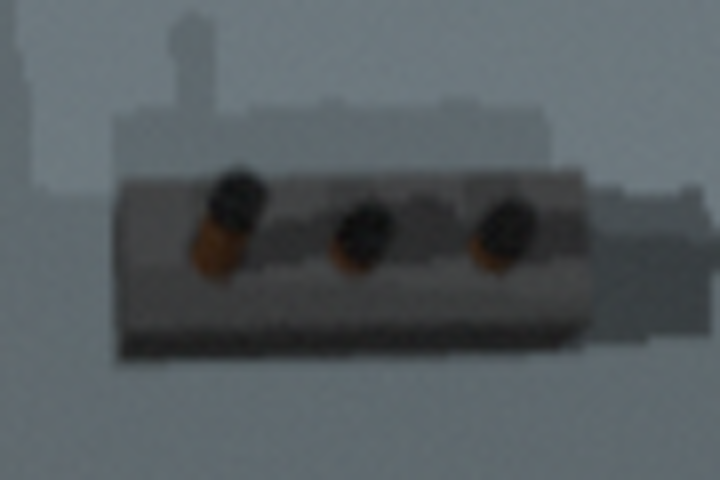

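View pics/z3.png

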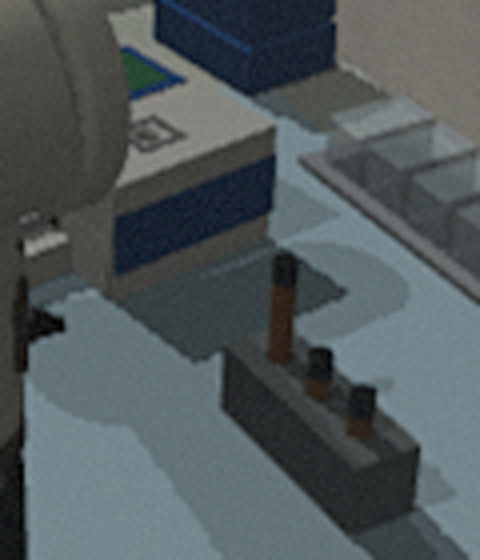

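```bash
cat >> h.py <<'E'
def px2w(n,u,v,z):
    i=r.camera_info(n);P=i['pose']
    d=P[:3,:3]@np.array([(u-i['cx'])/i['fx'],-(v-i['cy'])/i['fy'],-1.]);o=P[:3,3]
    return o+d*(z-o[2])/d[2]
def w2px(n,p):
    i=r.camera_info(n);P=i['pose']
    c=P[:3,:3].T@(np.array(p)-P[:3,3])
    return np.array([i['cx']+i['fx']*c[0]/-c[2],i['cy']-i['fy']*c[1]/-c[2]])
E
python3 - <<'E'
from h import *
np.set_printoptions(precision=2,suppress=True)
A=lambda x,y:(215+(x-1.5)/4,100+(y-1.5)/4)
B=lambda x,y:(345+(x-3.5)/8,130+(y-3.5)/8)
C=lambda x,y:(315+(x-1.5)/4,150+(y-1.5)/4)
for nm,p,z in [('bl',(40,93),100),('br',(322,48),100),('fr',(358,280),100),('fl',(75,325),100),('well',(267,188),100),('clip',(303,491),48),('bedfl',(212,570),30),('bedfr',(317,553),30),('dish',(437,512),16)]:
    print(nm,px2w('top',*A(*p),z))
for nm,p,z in [('tall',(240,192),130),('s1',(368,222),85),('s2',(510,222),85),('rbl',(120,178),55),('rbr',(583,170),55),('rfr',(583,322),55),('rfl',(120,335),55)]:
    print(nm,px2w('top',*B(*p),z))
for nm,p,z in [('well',(152,134),100),('tall',(286,256),130),('s1',(321,352),85),('s2',(363,390),85)]:
    print('side',nm,px2w('side',*C(*p),z))
E
```

```text
bl [701.7  255.31 100.  ]
br [735.29  78.64 100.  ]
fr [586.51  51.02 100.  ]
fl [553.79 225.24 100.  ]
well [643.71 109.79 100.  ]
clip [459.37  84.84  48.  ]
bedfl [408.41 143.3   30.  ]
bedfr [421.15  75.88  30.  ]
dish [450.92  -0.74  16.  ]
tall [ 623.88 -120.05  130.  ]
s1 [ 626.76 -164.78   85.  ]
s2 [ 627.85 -209.4    85.  ]
rbl [646.9  -88.44  55.  ]
rbr [ 653.19 -238.14   55.  ]
rfr [ 602.97 -238.1    55.  ]
rfl [595.03 -89.28  55.  ]
side well [648.28 111.9  100.  ]
side tall [ 626.65 -113.63  130.  ]
side s1 [ 626.91 -160.81   85.  ]
side s2 [ 629.02 -206.22   85.  ]
```

```bash
cat >> h.py <<'E'
from scipy.spatial.transform import Rotation as Ro
def pose():
    s=r.get_state();q=s['orientation'];return s,np.array(s['ee_pos']),Ro.from_quat([q[1],q[2],q[3],q[0]])
def tgt(p,th):
    s,o,R=pose()
    c,n=np.cos(th),np.sin(th)
    T=Ro.from_matrix(np.array([[c,n,0],[n,-c,0],[0,0,-1.]]))
    d=R.inv().apply(np.array(p)-o)/1000; w=(R.inv()*T).as_rotvec()
    print('t',s['time_s'],'pos',o.round(1),'force',np.round(s['force'],1),'gap',round(s['finger_gap'],1),'q',np.round(s['q'],2))
    print('move',np.round(d,4),np.round(w,4))
def wpx(u,v,z,o=None,R=None):
    i=r.camera_info('wrist'); 
    if o is None: _,o,R=pose()
    x,y=u-i['cx'],v-i['cy'];rr=np.hypot(x,y);t=rr/i['fx'];s=np.sin(t)/max(rr,1e-9)
    d=np.array([x*s,-y*s,-np.cos(t)]);H=i['hand_eye']
    d=R.apply(H[:3,:3]@d);c=o+R.apply(H[:3,3])
    return c+d*(z-c[2])/d[2]
E
python3 - <<'E'
from h import *
tgt((624,-117,235),0)
E
```

```text
t 0.75 pos [ 218.5 -531.9  231.3] force [ 0.9 -0.  -0. ] gap 85.4 q [-1.39  0.16  1.6  -0.    1.39 -0.21]
move [-0.2297 -0.5328 -0.0037] [ 0.    -0.    -1.181]
```

Emit:
step_arm(targets=[-0.23,-0.533,-0.004,0,0,-1.181,-0.23,-0.533,-0.004,0,0,-1.181,-0.23,-0.533,-0.004,0,0,-1.181,-0.23,-0.533,-0.004,0,0,-1.181,-0.23,-0.533,-0.004,0,0,-1.181,-0.23,-0.533,-0.004,0,0,-1.181,-0.23,-0.533,-0.004,0,0,-1.181,-0.23,-0.533,-0.004,0,0,-1.181,-0.23,-0.533,-0.004,0,0,-1.181,-0.23,-0.533,-0.004,0,0,-1.181,-0.23,-0.533,-0.004,0,0,-1.181,-0.23,-0.533,-0.004,0,0,-1.181], claw=0)

```text
time_s: 1.75
ee_pos: [569.1, -172.4, 235.0]
orientation: [0.0, 1.0, 0.0, 0.0]
force: [0.6, -0.9, 0.2]
finger_gap: 85.6
```

Run:
```python
from h import *
tgt((624,-117,235),0)
```

```text
t 1.75 pos [ 569.1 -172.4  235. ] force [ 0.6 -0.9  0.2] gap 85.6 q [-0.5   0.21  1.54 -0.    1.4  -0.5 ]
move [ 0.0549 -0.0554 -0.    ] [ 0.0003 -0.0004  0.0003]
```

Emit:
step_arm(targets=[0.055,-0.055,0,0,0,0,0.055,-0.055,0,0,0,0,0.055,-0.055,0,0,0,0,0.055,-0.055,0,0,0,0])

```text
time_s: 2.08
ee_pos: [624.8, -115.6, 234.5]
orientation: [0.0, 1.0, 0.002, -0.0]
force: [-0.2, -0.8, -1.1]
finger_gap: 85.7
```

Run:
```python
from h import *
tgt((624,-117,235),0)
im=snap('wrist','w2.png'); snap('top','top2.png')
print(r.get_state()['time_s'])
for t in('tall_tube','short_tube_a','rack'):print(t,r.spot_in('wrist',t)[:3])
```

```text
t 2.0833 pos [ 624.8 -115.6  234.5] force [-0.2 -0.8 -1.1] gap 85.7 q [-0.37  0.31  1.41 -0.    1.42 -0.38]
move [-0.0009  0.0014 -0.0005] [0.0003 0.0002 0.0038]
2.1833
tall_tube []
short_tube_a [{'bbox': [313.1, 212.6, 331.8, 239.2], 'p': 0.86}, {'bbox': [316.6, 244.9, 330.9, 273.4], 'p': 0.64}]
rack [{'bbox': [292.7, 147.8, 346.8, 275.4], 'p': 0.89}]
```

View pics/w2.png

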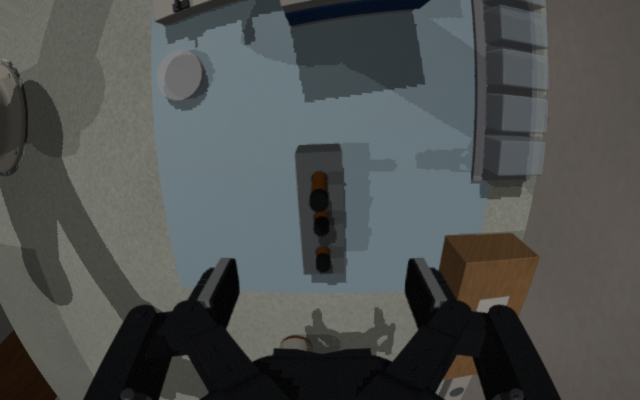

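The tall tube's black cap shows at about (319,201), with the short caps at (321,227) and (322,262). I'll zoom in on them.

Run:
```python
from h import *
im=cv2.imread('pics/w2.png')
cv2.imwrite('pics/z4.png',cv2.resize(im[135:290,270:370],None,fx=5,fy=5,interpolation=cv2.INTER_CUBIC)[:, :])
g=im.max(axis=2)
for b in((305,188,335,216),(308,216,335,237),(310,248,335,274)):
    sub=(g[b[1]:b[3],b[0]:b[2]]<38).astype(np.uint8)
    n,l,s,c=cv2.connectedComponentsWithStats(sub);k=1+np.argmax(s[1:,4]);print(s[k],c[k]+b[:2])
for u,v,z in((319,201,130),(321,227,85),(322.5,262,85)):print(wpx(u,v,z))
```

```text
[  4   0  23  28 467] [320.12205567 200.86509636]
[  6   0  21  21 400] [323.755  226.0725]
[  6   0  16  25 304] [323.72039474 262.0625    ]
[ 620.32748565 -122.21992979  130.        ]
[ 621.83807755 -166.94884755   85.        ]
[ 623.38715627 -209.24499381   85.        ]
```

View pics/z4.png

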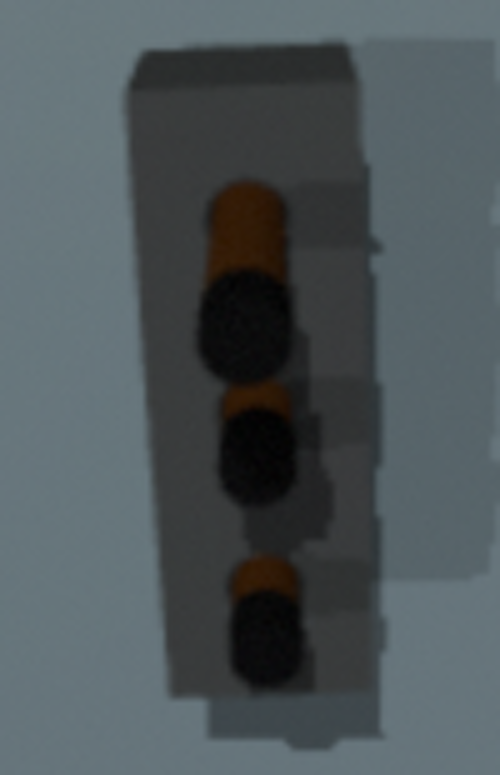

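Run:
```python
from h import *
tgt((621.5,-121,145),0)
```

```text
t 2.3333 pos [ 623.4 -118.6  235.1] force [-0.3 -0.7 -0.6] gap 85.5 q [-0.38  0.31  1.41 -0.    1.42 -0.38]
move [-0.0019  0.0024  0.0901] [ 0.0005 -0.0003 -0.0015]
```

Emit:
step_arm(targets=[-0.001,0.001,0.03,0,0,0,-0.002,0.002,0.06,0,0,0,-0.002,0.0024,0.09,0,0,0,-0.002,0.0024,0.09,0,0,0,-0.002,0.0024,0.09,0,0,0,-0.002,0.0024,0.09,0,0,0])

```text
time_s: 2.83
ee_pos: [622.3, -121.9, 147.3]
orientation: [0.001, 1.0, -0.001, 0.002]
force: [-0.8, 0.0, 1.2]
finger_gap: 85.1
```

Run:
```python
from h import *
_,o,R=pose(); im=snap('wrist','w3.png'); print(o,pose()[1])
np.save('w3.npy',np.r_[o,R.as_quat()])
im=cv2.imread('pics/w3.png')
cv2.imwrite('pics/z5.png',cv2.resize(im[150:300,255:385],None,fx=5,fy=5,interpolation=cv2.INTER_CUBIC)[:600])
```

```text
[ 622.27727381 -121.9242496   147.33560173] [ 622.88641735 -121.98630993  148.1382174 ]
```

View pics/z5.png

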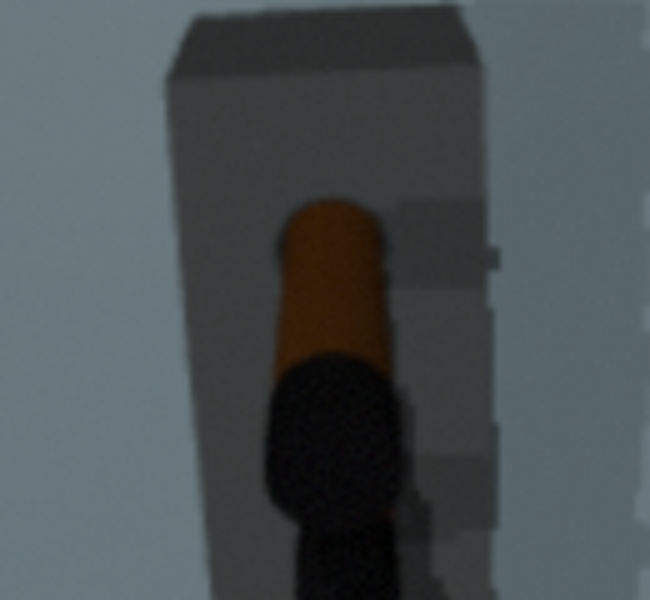

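Run:
```python
from h import *
a=np.load('w3.npy');R=Ro.from_quat(a[3:])
for p in((321.4,244,130),(321.4,242,130),(321.4,192,55)):print(p,wpx(*p,a[:3],R))
tgt((622,-120.5,83),0)
```

```text
(321.4, 244, 130) [ 621.37755567 -120.76590585  130.        ]
(321.4, 242, 130) [ 621.38085792 -119.45390509  130.        ]
(321.4, 192, 55) [ 621.52629559 -113.49915048   55.        ]
t 2.8833 pos [ 622.9 -122.   148.1] force [-0.1  0.6  0.3] gap 85.0 q [-0.38  0.38  1.5  -0.    1.26 -0.38]
move [-0.0012 -0.0016  0.0651] [ 0.0022 -0.0046 -0.0021]
```

Emit:
step_arm(targets=[-0.0015,-0.0015,0.02,0,0,0,-0.0015,-0.0015,0.045,0,-0.004,-0.002,-0.0015,-0.0015,0.066,0.002,-0.004,-0.002,-0.0015,-0.0015,0.066,0.002,-0.004,-0.002,-0.0015,-0.0015,0.066,0.002,-0.004,-0.002,-0.0015,-0.0015,0.066,0.002,-0.004,-0.002])

```text
time_s: 3.38
ee_pos: [623.5, -121.4, 85.0]
orientation: [0.001, 1.0, -0.0, 0.002]
force: [0.2, 0.4, -0.5]
finger_gap: 85.3
```

Emit:
step_arm(targets=[0,0,0,0,0,0,0,0,0,0,0,0,0,0,0,0,0,0,0,0,0,0,0,0,0,0,0,0,0,0,0,0,0,0,0,0,0,0,0,0,0,0,0,0,0,0,0,0], claw=255)

```text
time_s: 4.05
ee_pos: [623.2, -121.4, 85.2]
orientation: [0.001, 1.0, -0.0, 0.002]
force: [-3.2, 0.8, 2.5]
finger_gap: 14.6
```

Run:
```python
from h import *
_,o,R=pose(); im=snap('wrist','w4.png'); print(o,pose()[1]);tgt((622,-120.5,150),0)
```

```text
[ 623.24943991 -121.36574086   85.24163812] [ 623.24550888 -121.37628847   85.23378896]
t 4.1 pos [ 623.2 -121.4   85.2] force [-3.7  0.4  2.7] gap 14.5 q [-0.38  0.45  1.54 -0.    1.15 -0.38]
move [-0.001  -0.0008 -0.0648] [ 0.0019 -0.0041 -0.0001]
```

View pics/w4.png

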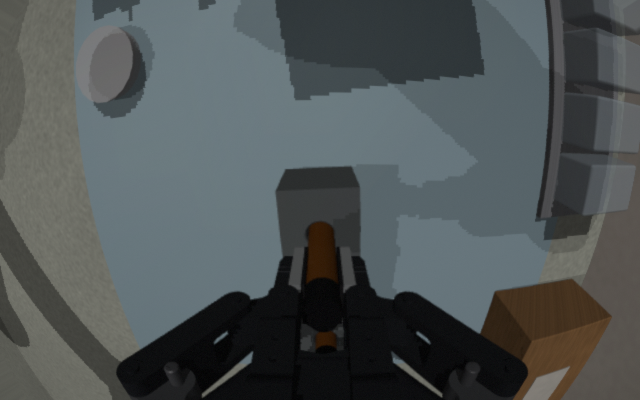

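Emit:
step_arm(targets=[0,0,-0.015,0,0,0,0,0,-0.04,0,0,0,0,0,-0.075,0,0,0,0,0,-0.105,0,0,0,0,0,-0.13,0,0,0,0,0,-0.13,0,0,0])

```text
time_s: 4.6
ee_pos: [626.1, -122.3, 222.3]
orientation: [0.003, 1.0, 0.0, 0.008]
force: [0.8, -0.1, -0.3]
finger_gap: 14.7
```

Run:
```python
from h import *
tgt((644,20,215),0)
```

```text
t 4.6 pos [ 626.1 -122.3  222.3] force [ 0.8 -0.1 -0.3] gap 14.7 q [-0.38  0.31  1.43 -0.    1.38 -0.38]
move [ 0.0178 -0.1423  0.0067] [ 0.0062 -0.0153  0.0001]
```

Emit:
step_arm(targets=[0.004,-0.03,0.006,0.006,-0.015,0,0.009,-0.065,0.006,0.006,-0.015,0,0.013,-0.1,0.006,0.006,-0.015,0,0.016,-0.13,0.006,0.006,-0.015,0,0.018,-0.142,0.006,0.006,-0.015,0,0.018,-0.142,0.006,0.006,-0.015,0,0.018,-0.142,0.006,0.006,-0.015,0,0.018,-0.142,0.006,0.006,-0.015,0,0.018,-0.142,0.006,0.006,-0.015,0,0.018,-0.142,0.006,0.006,-0.015,0])

```text
time_s: 5.43
ee_pos: [644.2, 18.2, 215.6]
orientation: [0.0, 1.0, -0.001, 0.0]
force: [-1.0, 0.6, -0.2]
finger_gap: 14.5
```

Run:
```python
from h import *
_,o,R=pose(); im=snap('wrist','w5.png'); snap('top','top5.png');snap('side','side5.png');print(o,pose()[1],R.as_matrix().round(4))
np.save('w5.npy',np.r_[o,R.as_quat()])
for t in('post_top','mark_clip','tall_tube'):print(t,r.spot_in('wrist',t)[:2])
print(r.spot_in('top','mark_clip'),r.spot_in('top','post_top'))
tgt((644,109,215),0)
```

```text
[644.16151021  18.17894674 215.63702361] [644.1713974   18.85011338 215.71112287] [[ 1.0e+00 -1.9e-03  2.0e-04]
 [-1.9e-03 -1.0e+00 -4.0e-04]
 [ 2.0e-04  4.0e-04 -1.0e+00]]
post_top [{'bbox': [180.5, 59.0, 236.0, 94.3], 'p': 0.62}]
mark_clip [{'bbox': [153.5, 114.3, 169.4, 127.3], 'p': 0.55}]
tall_tube [{'bbox': [303.3, 203.4, 343.0, 331.2], 'p': 0.73}]
[{'bbox': [224.4, 110.9, 301.8, 186.5], 'p': 0.26}] [{'bbox': [358.1, 150.9, 417.4, 178.3], 'p': 0.63}]
t 5.8333 pos [644.2  19.6 215.7] force [ 0.3 -0.2 -0.3] gap 15.0 q [-0.16  0.35  1.4  -0.    1.39 -0.16]
move [-0.0002 -0.0894  0.0007] [ 0.0001 -0.0003 -0.    ]
```

View pics/w5.png

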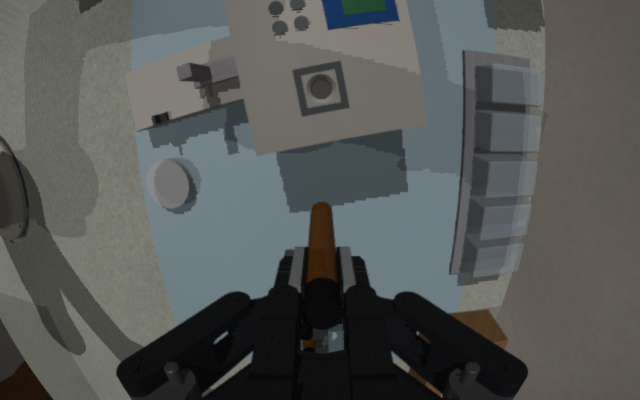

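Excellent view: well at (320,88), post top at (186,72), clip at (160,119), tube foot at (321,208).

Run:
```python
from h import *
im=cv2.imread('pics/w5.png')
cv2.imwrite('pics/z6.png',cv2.resize(im[50:230,270:370],None,fx=5,fy=5,interpolation=cv2.INTER_CUBIC)[:600])
cv2.imwrite('pics/z7.png',cv2.resize(im[40:140,120:250],None,fx=6,fy=6,interpolation=cv2.INTER_CUBIC)[:600])
cv2.imwrite('pics/z8.png',cv2.resize(im[190:330,270:370],None,fx=4,fy=4,interpolation=cv2.INTER_CUBIC)[:600])
```

```text
(no output)
```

View pics/z6.png

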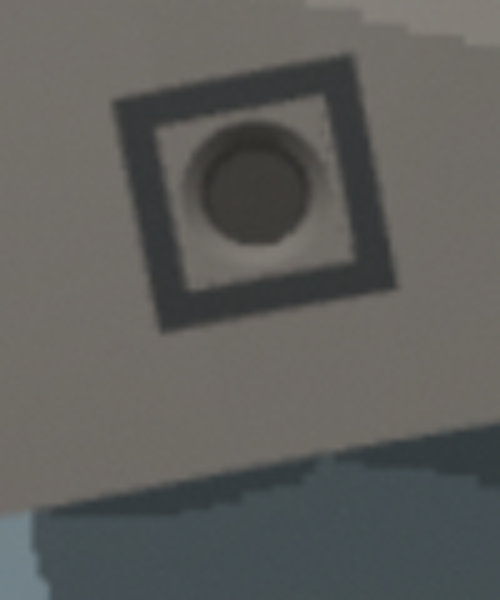

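View pics/z7.png

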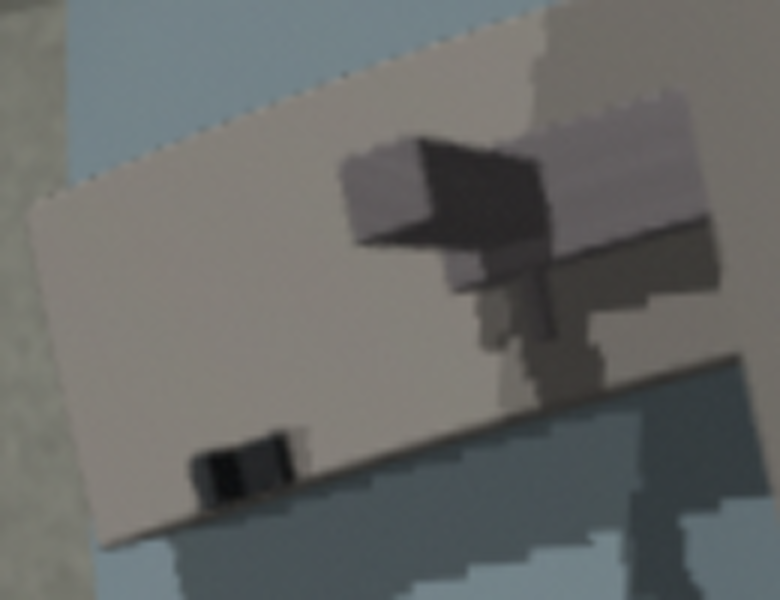

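View pics/z8.png

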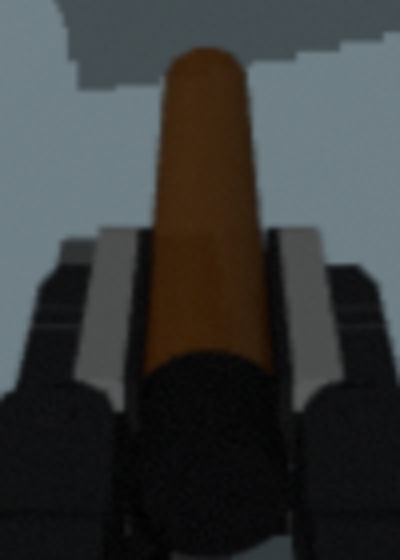

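Run:
```python
from h import *
np.set_printoptions(precision=1,suppress=True)
a=np.load('w5.npy');R=Ro.from_quat(a[3:]);o=a[:3]
W=lambda u,v,z:wpx(u,v,z,o,R)
f=lambda x,y,b,s:(b[0]+(x-(s-1)/2)/s,b[1]+(y-(s-1)/2)/s)
print('well',W(320.7,88.4,100))
print('foot',W(321.1,211.4,148.4)-o,'cap',W(322.6,312,260.4)-o)
P=lambda x,y,z:W(*f(x,y,(120,40),6),z)
c=[P(*q,95) for q in((340,165),(418,137),(433,215),(356,243))]
print('post corners',c,np.mean(c,0),np.linalg.norm(c[0]-c[1]),np.linalg.norm(c[1]-c[2]))
for q in ((195,458,48),(288,430,48),(297,478,48),(205,510,48),(240,470,48)):print('clip',P(*q))
print('pointer',P(550,337,42),P(492,345,42))
print('bedcorner',P(30,205,30),P(102,548,30))
F=lambda x,y,z:W(*f(x,y,(270,50),5),z)
print('frame',[F(*q,100) for q in((113,101),(353,54),(397,288),(160,333))])
print('edge',F(0,515,100),F(500,423,100))
```

```text
well [642.7 108.3 100. ]
foot [ -1.2   1.8 -67.2] cap [-0.4  2.2 44.8]
post corners [array([514. , 135.5,  95. ]), array([527.2, 138.2,  95. ]), array([529.4, 126.1,  95. ]), array([516.4, 123.3,  95. ])] [521.7 130.8  95. ] 13.4454555987581 12.302191202635042
clip [457.2  91.4  48. ]
clip [477.8  94.6  48. ]
clip [479.   85.7  48. ]
clip [458.5  81.5  48. ]
clip [466.9  88.2  48. ]
pointer [528.1 106.8  42. ] [517.  106.2  42. ]
bedcorner [409.1 146.3  30. ] [421.8  74.8  30. ]
frame [array([619.5, 124.2, 100. ]), array([658.6, 131.9, 100. ]), array([666. ,  92.8, 100. ]), array([626.9,  85.2, 100. ])]
edge [599.   54.7 100. ] [683.7  70.3 100. ]
```

Emit:
step_arm(targets=[0,-0.025,0,0,0,0,0,-0.055,0,0,0,0,0,-0.077,0,0,0,0,-0.0005,-0.087,0,0,0,0,-0.0005,-0.087,0,0,0,0,-0.0005,-0.087,0.01,0,0,0,-0.0005,-0.087,0.02,0,0,0,-0.0005,-0.087,0.025,0,0,0,-0.0005,-0.087,0.025,0,0,0])

```text
time_s: 6.58
ee_pos: [642.3, 105.3, 187.7]
orientation: [0.0, 1.0, -0.001, -0.002]
force: [0.8, -0.5, -0.9]
finger_gap: 14.6
```

Run:
```python
from h import *
tgt((643.7,106.4,131),0)
_,o,R=pose(); im=snap('wrist','w6.png');print(o)
snap('side','side6.png');tgt((643.7,106.4,131),0)
a=cv2.imread('pics/w6.png')[150:350,240:400];b=cv2.imread('pics/side6.png')[100:260,300:440]
cv2.imwrite('pics/z9.png',np.hstack([cv2.resize(a,(400,500),interpolation=2),cv2.resize(b,(400,457),interpolation=2)[:500] if 0 else cv2.resize(b,(400,500),interpolation=2)]))
```

```text
t 6.5833 pos [642.3 105.3 187.7] force [ 0.8 -0.5 -0.9] gap 14.6 q [-0.02  0.39  1.41 -0.    1.35 -0.02]
move [ 0.0017 -0.0011  0.0567] [ 0.0003  0.0045 -0.0016]
[642.26686682 105.3354742  187.69752596]
t 6.6833 pos [643.4 105.7 189.9] force [-0.5  0.1  0.6] gap 15.1 q [-0.02  0.39  1.41 -0.    1.35 -0.02]
move [ 0.0004 -0.0007  0.0589] [ 0.0002  0.0011 -0.0011]
```

View pics/z9.png

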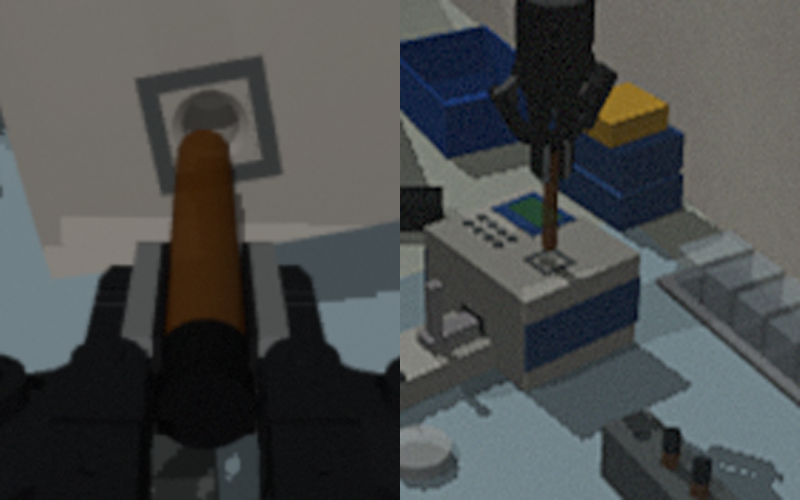

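Emit:
step_arm(targets=[0.0004,-0.0007,0.006,0,0,0,0.0004,-0.0007,0.012,0,0,0,0.0004,-0.0007,0.018,0,0,0,0.0004,-0.0007,0.024,0,0,0,0.0004,-0.0007,0.027,0,0,0,0.0004,-0.0007,0.027,0,0,0,0.0004,-0.0007,0.027,0,0,0])

```text
time_s: 7.27
ee_pos: [643.5, 106.5, 162.6]
orientation: [0.0, 1.0, -0.001, -0.001]
force: [-0.2, -0.2, -0.3]
finger_gap: 14.4
```

Run:
```python
from h import *
tgt((643.7,106.4,131),0)
_,o,R=pose(); im=snap('wrist','w7.png')
a=cv2.imread('pics/w7.png')[150:350,240:400]
cv2.imwrite('pics/z10.png',cv2.resize(a,None,fx=3,fy=3,interpolation=2))
```

```text
t 7.2667 pos [643.5 106.5 162.6] force [-0.2 -0.2 -0.3] gap 14.4 q [-0.02  0.41  1.43 -0.    1.3  -0.02]
move [0.0002 0.0001 0.0316] [ 0.0002  0.0018 -0.001 ]
```

View pics/z10.png

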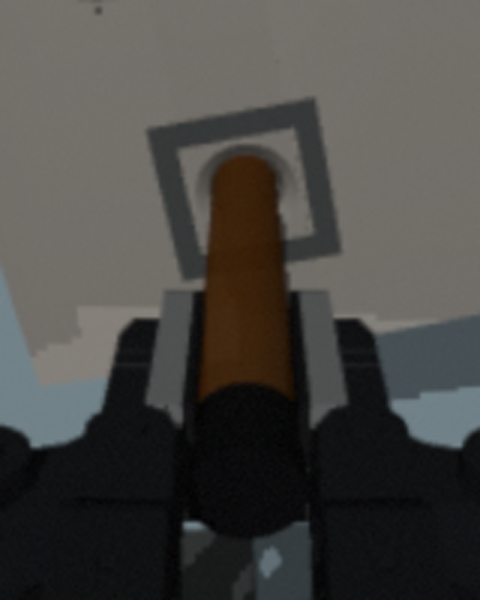

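The foot is 12 mm inside the well, centred, and there is no contact force. Continuing down.

Emit:
step_arm(targets=[0,0,0.006,0,0,0,0,0,0.012,0,0,0,0,0,0.018,0,0,0,0,0,0.024,0,0,0,0,0,0.028,0,0,0,0,0,0.03,0,0,0,0,0,0.031,0,0,0,0,0,0.031,0,0,0])

```text
time_s: 7.98
ee_pos: [643.5, 106.5, 131.6]
orientation: [0.0, 1.0, -0.001, -0.001]
force: [-0.4, 0.9, -0.3]
finger_gap: 14.3
```

Emit:
step_arm(targets=[0,0,0.001,0,0,0,0,0,0.002,0,0,0,0,0,0.002,0,0,0])

```text
time_s: 8.23
ee_pos: [643.9, 106.4, 130.3]
orientation: [0.0, 1.0, -0.001, -0.0]
force: [0.3, -0.8, 1.9]
finger_gap: 14.7
```

Emit:
step_arm(targets=[0,0,0,0,0,0,0,0,0,0,0,0,0,0,0,0,0,0,0,0,0,0,0,0,0,0,0,0,0,0,0,0,0,0,0,0], claw=0)

```text
time_s: 8.73
ee_pos: [643.8, 106.4, 130.1]
orientation: [0.0, 1.0, -0.0, -0.001]
force: [-0.3, 0.4, 1.0]
finger_gap: 85.0
```

Emit:
step_arm(targets=[0,0,-0.02,0,0,0,0,0,-0.05,0,0,0,0,0,-0.085,0,0,0,0,0,-0.11,0,0,0,0,0,-0.11,0,0,0,0,0,-0.11,0,0,0])

```text
time_s: 9.23
ee_pos: [645.1, 106.4, 242.6]
orientation: [0.0, 1.0, -0.0, 0.002]
force: [-0.2, -0.2, -0.4]
finger_gap: 85.3
```

Run:
```python
from h import *
tgt((480,118,240),-1.385)
_,o,R=pose(); im=snap('wrist','w8.png');snap('side','side8.png')
np.save('w8.npy',np.r_[o,R.as_quat()])
a=cv2.imread('pics/w8.png')[150:350,240:400];b=cv2.imread('pics/side8.png')[100:260,300:440]
cv2.imwrite('pics/z11.png',np.hstack([cv2.resize(a,(400,500),interpolation=2),cv2.resize(b,(400,457),interpolation=2)[:500] if 0 else cv2.resize(b,(400,500),interpolation=2)]))
```

```text
t 9.2333 pos [645.1 106.4 242.6] force [-0.2 -0.2 -0.4] gap 85.3 q [-0.02  0.35  1.35 -0.    1.44 -0.02]
move [-0.1651 -0.0114  0.002 ] [-0.002  -0.0034  1.384 ]
```

View pics/z11.png

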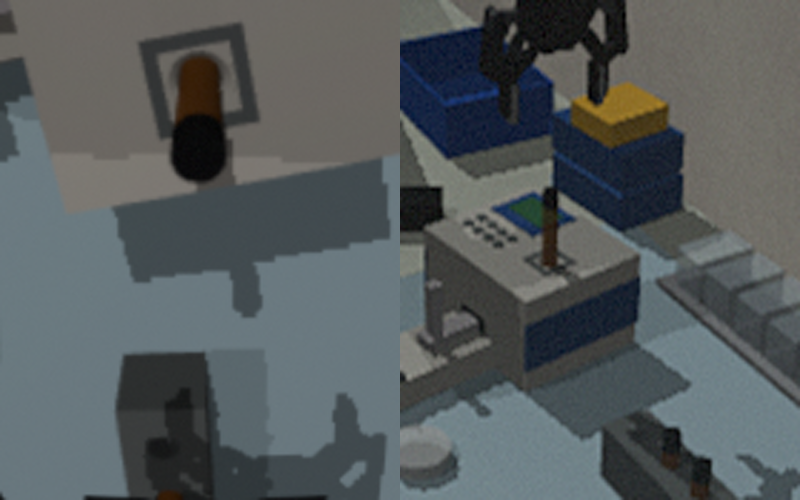

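Run:
```python
from h import *
tgt((521.5,130,215),1.757)
```

```text
t 9.3333 pos [643.3 106.4 238.8] force [-0.4  0.7 -0.6] gap 85.4 q [-0.02  0.35  1.35 -0.    1.44 -0.02]
move [-0.1217 -0.0234  0.0242] [-0.0025  0.0026 -1.758 ]
```

Emit:
step_arm(targets=[-0.03,-0.006,0,0,0,-0.12,-0.06,-0.012,0,0,0,-0.24,-0.09,-0.018,0,0,0,-0.36,-0.11,-0.022,0,0,0,-0.48,-0.122,-0.023,0.005,0,0,-0.6,-0.122,-0.023,0.01,0,0,-0.72,-0.122,-0.023,0.015,0,0,-0.84,-0.122,-0.023,0.02,0,0,-0.96,-0.122,-0.023,0.024,0,0,-1.08,-0.122,-0.023,0.024,0,0,-1.2,-0.122,-0.023,0.024,0,0,-1.32,-0.122,-0.023,0.024,0,0,-1.44])

```text
time_s: 10.33
ee_pos: [519.9, 129.5, 212.9]
orientation: [-0.002, 0.75, 0.661, -0.003]
force: [-0.3, 0.6, -0.2]
finger_gap: 85.4
```

Emit:
step_arm(targets=[0,0,0,0,0,-0.12,0,0,0,0,0,-0.24,0,0,0,0,0,-0.31,0,0,0,0,0,-0.31,0,0,0,0,0,-0.31,0,0,0,0,0,-0.31,0,0,0,0,0,-0.31])

```text
time_s: 10.92
ee_pos: [519.6, 129.5, 212.3]
orientation: [-0.003, 0.64, 0.769, -0.003]
force: [0.3, -0.5, -0.5]
finger_gap: 85.7
```

Run:
```python
from h import *
tgt((521.5,130,150),1.757)
_,o,R=pose(); im=snap('wrist','w9.png');print(o,pose()[1])
np.save('w9.npy',np.r_[o,R.as_quat()])
for t in('post_top','mark_clip'):print(r.spot_in('wrist',t)[:2])
```

```text
t 10.9167 pos [519.6 129.5 212.3] force [ 0.3 -0.5 -0.5] gap 85.7 q [ 0.02  0.08  1.72 -0.    1.35 -1.73]
move [0.0001 0.0025 0.0623] [-0.0083 -0.001  -0.0034]
[519.55356986 129.51472906 212.31278743] [519.68547358 129.50316036 212.50096673]
[{'bbox': [303.9, 165.6, 331.0, 222.7], 'p': 0.78}]
[{'bbox': [289.8, 107.9, 297.7, 126.8], 'p': 0.48}]
```

View pics/w9.png

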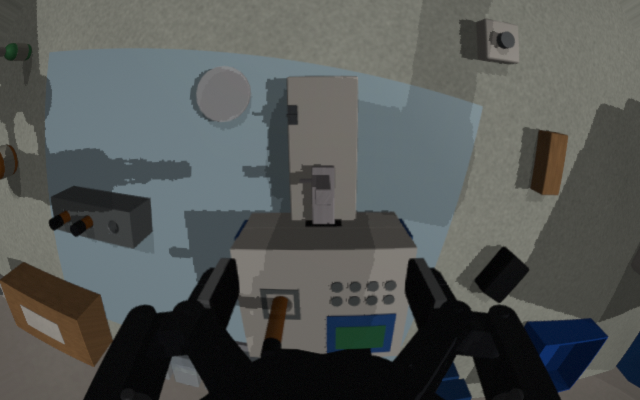

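Run:
```python
from h import *
im=cv2.imread('pics/w9.png')
cv2.imwrite('pics/z12.png',cv2.resize(im[65:235,270:370],None,fx=5,fy=5,interpolation=cv2.INTER_CUBIC)[:860])
cv2.imwrite('pics/z13.png',cv2.resize(im[95:135,275:325],None,fx=12,fy=12,interpolation=cv2.INTER_CUBIC))
```

```text
(no output)
```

View pics/z12.png

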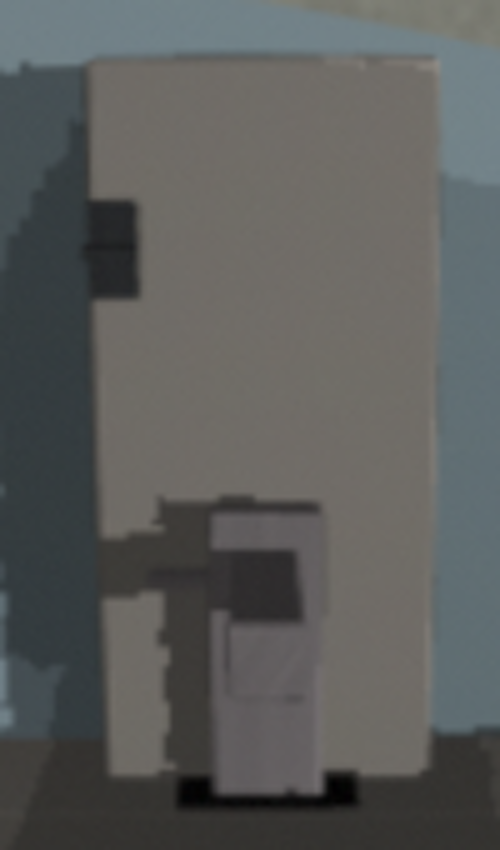

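View pics/z13.png

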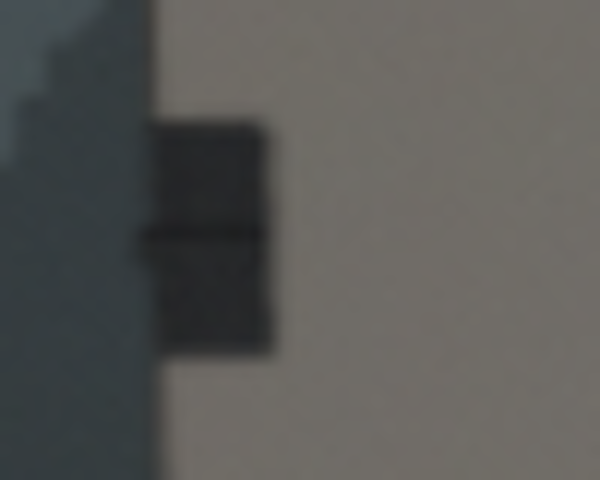

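Run:
```python
from h import *
np.set_printoptions(precision=1,suppress=True)
a=np.load('w9.npy');R=Ro.from_quat(a[3:]);o=a[:3]
W=lambda u,v,z:wpx(u,v,z,o,R)
c,s=np.cos(.186),np.sin(.186)
rd=lambda p:np.array([c*p[0]+s*p[1],-s*p[0]+c*p[1]])
F=lambda x,y,z:W(270+(x-2)/5,65+(y-2)/5,z)
def sh(n,p):print(n,p,'reader-axes',rd(p))
q=[F(*k,95) for k in((230,623),(302,623),(303,697),(230,697))]
for k in q: sh('post',k)
sh('postc',np.mean(q,0)); sh('pointer',F(160,577,43)); sh('pointer',F(200,573,43))
G=lambda x,y,z:W(275+(x-5.5)/12,95+(y-5.5)/12,z)
sh('clipbase',G(212,238.5,32));sh('blade',G(205,232,48));sh('blade',G(205,236,40))
sh('bedend L',F(88,62,30));sh('bedend R',F(438,60,30));sh('bedL2',F(108,775,30))
print('tube cap etc'); sh('well', np.array([642.7,108.3]))
```

```text
post [515.4 123.3  95. ] reader-axes [529.3  25.9]
post [513.1 135.7  95. ] reader-axes [529.3  38.5]
post [526.6 138.6  95. ] reader-axes [543.1  38.8]
post [529.  125.7  95. ] reader-axes [543.1  25.7]
postc [521.  130.8  95. ] reader-axes [536.2  32.2]
pointer [523.8 108.9  43. ] reader-axes [534.9  10.2]
pointer [521.5 117.   43. ] reader-axes [534.1  18.6]
clipbase [458.9  87.2  32. ] reader-axes [467.1   0.9]
blade [457.3  87.9  48. ] reader-axes [465.7   1.8]
blade [458.2  87.3  40. ] reader-axes [466.4   1. ]
bedend L [420.9  75.1  30. ] reader-axes [427.5  -4. ]
bedend R [407.3 146.   30. ] reader-axes [427.3  68.2]
bedL2 [575.7 104.5  30. ] reader-axes [585.1  -3.7]
tube cap etc
well [642.7 108.3] reader-axes [651.6 -12.4]
```

Run:
```python
from h import *
tgt((521.1,130.9,60),1.757)
```

```text
t 11.0667 pos [519.8 129.5 212.8] force [-0.1  1.2  0.3] gap 85.1 q [ 0.02  0.08  1.72 -0.    1.35 -1.74]
move [0.001  0.0026 0.1528] [-0.0074 -0.0009 -0.0027]
```

Emit:
step_arm(targets=[0.001,0.0026,0.03,-0.007,0,-0.003,0.001,0.0026,0.065,-0.007,0,-0.003,0.001,0.0026,0.095,-0.007,0,-0.003,0.001,0.0026,0.12,-0.007,0,-0.003,0.001,0.0026,0.14,-0.007,0,-0.003,0.001,0.0026,0.15,-0.007,0,-0.003,0.001,0.0026,0.153,-0.007,0,-0.003,0.001,0.0026,0.153,-0.007,0,-0.003,0.001,0.0026,0.153,-0.007,0,-0.003])

```text
time_s: 11.82
ee_pos: [522.2, 130.9, 61.1]
orientation: [0.0, 0.638, 0.77, 0.001]
force: [0.6, 0.3, 0.3]
finger_gap: 85.5
```

Emit:
step_arm(targets=[0,0,0,0,0,0,0,0,0,0,0,0,0,0,0,0,0,0,0,0,0,0,0,0,0,0,0,0,0,0,0,0,0,0,0,0,0,0,0,0,0,0,0,0,0,0,0,0], claw=255)

```text
time_s: 12.48
ee_pos: [522.2, 131.3, 61.4]
orientation: [0.0, 0.638, 0.77, 0.001]
force: [-1.6, 2.4, 3.9]
finger_gap: 13.0
```

Run:
```python
from h import *
_,o,R=pose(); im=snap('wrist','w10.png');print(o)
c,s=np.cos(.186),np.sin(.186)
tgt(o+np.array([-69.7*c,-69.7*s,0]),1.757)
```

```text
[522.20031523 131.25901734  61.4038215 ]
t 12.5333 pos [522.2 131.2  61.4] force [-2.5  2.2  4.4] gap 12.9 q [ 0.02  0.26  1.84  0.    1.04 -1.74]
move [ 0.0001 -0.0697 -0.0001] [ 0.0019 -0.0009  0.0003]
```

View pics/w10.png

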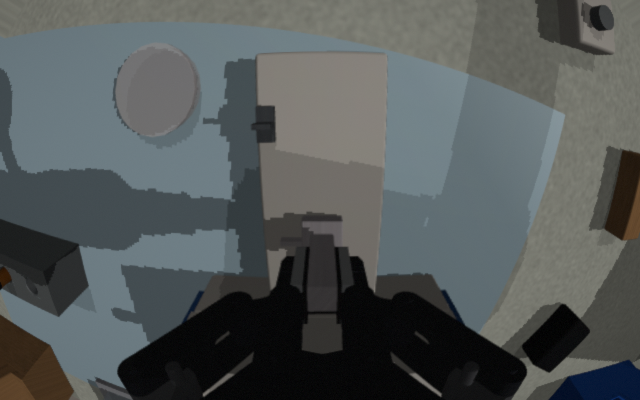

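The post is gripped (gap 13 mm) and the clip is ahead at (265,124). I'll pull most of the way, then measure.

Emit:
step_arm(targets=[0,-0.005,0,0,0,0,0,-0.012,0,0,0,0,0,-0.02,0,0,0,0,0,-0.03,0,0,0,0,0,-0.04,0,0,0,0,0,-0.05,0,0,0,0,0,-0.058,0,0,0,0,0,-0.064,0,0,0,0,0,-0.066,0,0,0,0,0,-0.066,0,0,0,0,0,-0.066,0,0,0,0,0,-0.066,0,0,0,0])

```text
time_s: 13.53
ee_pos: [458.0, 118.9, 61.5]
orientation: [0.001, 0.638, 0.77, 0.002]
force: [5.2, 2.3, -3.8]
finger_gap: 13.3
```

Run:
```python
from h import *
s,o,R=pose(); im=snap('wrist','w11.png');print(o,s['force'],s['finger_gap'])
np.save('w11.npy',np.r_[o,R.as_quat()])
snap('top','top11.png');snap('side','side11.png')
d=o-np.array([522.2,131.25,61.4]);c,sn=np.cos(.186),np.sin(.186);print('pull',-(d[0]*c+d[1]*sn),'lat',-sn*d[0]+c*d[1])
im=cv2.imread('pics/w11.png')
cv2.imwrite('pics/z14.png',cv2.resize(im[170:320,230:370],None,fx=5,fy=5,interpolation=cv2.INTER_CUBIC)[:600])
im=cv2.imread('pics/top11.png')
cv2.imwrite('pics/z15.png',cv2.resize(im[100:250,215:345],None,fx=4,fy=4,interpolation=cv2.INTER_CUBIC))
```

```text
[458.04607196 118.85189081  61.48081237] [ 5.21338492  2.30828946 -3.7735957 ] 13.302153385022432
pull 65.34016368324617 lat -0.3203182922265544
```

View pics/z14.png

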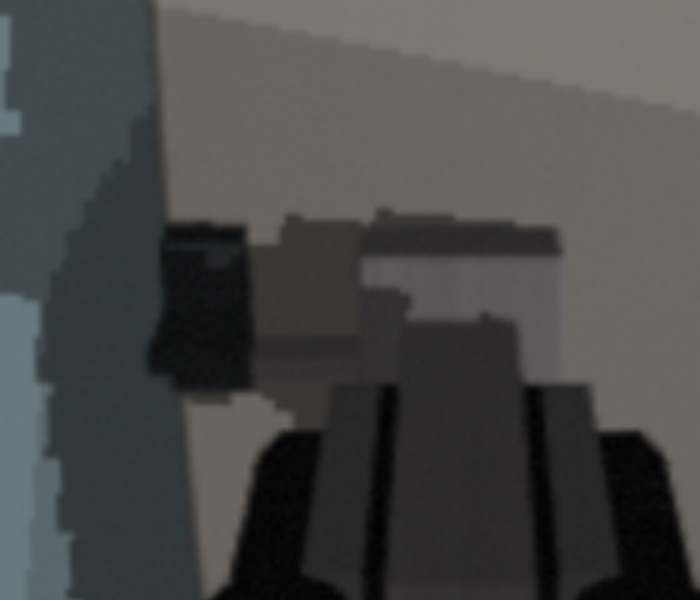

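View pics/z15.png

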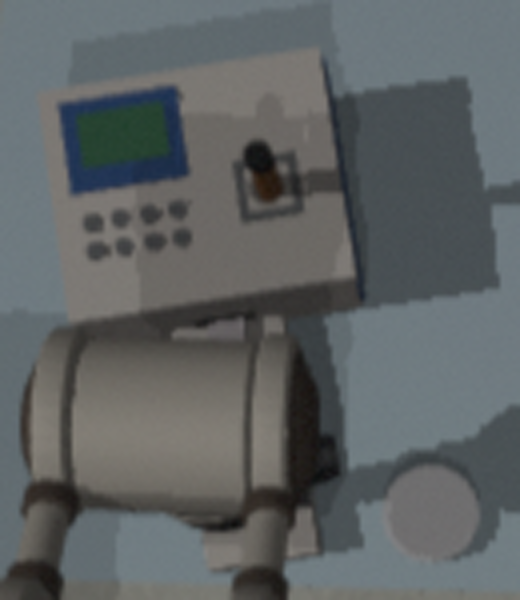

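Run:
```python
from h import *
np.set_printoptions(precision=1,suppress=True)
a=np.load('w11.npy');R=Ro.from_quat(a[3:]);o=a[:3]
c,s=np.cos(.186),np.sin(.186)
rd=lambda p:np.array([c*p[0]+s*p[1],-s*p[0]+c*p[1]])
F=lambda x,y,z:rd(wpx(230+(x-2)/5,170+(y-2)/5,z,o,R))
print('clip front base',F(205,225,30),F(205,240,34),'back base',F(215,388,30),F(215,388,34))
print('blade prot',F(152,345,48),F(152,375,48))
print('pointer edges',F(300,337,43),F(300,358,43),F(300,382,43))
print('slide front',F(460,225,30),F(460,255,42))
print('tcp',rd(o))
im=cv2.imread('pics/w11.png')[170:270,230:330].astype(float)*2.2
cv2.imwrite('pics/z16.png',cv2.resize(np.clip(im,0,255).astype(np.uint8)[30:90,20:90],None,fx=10,fy=10,interpolation=2))
```

```text
clip front base [457.3   0.8] [457.6   1.4] back base [480.    0.6] [477.8   1.3]
blade prot [464.8  -3.1] [468.7  -3.4]
pointer edges [466.   13.4] [468.8  13.3] [471.9  13.2]
slide front [457.2  32. ] [456.  32.]
tcp [472.1  32.1]
```

View pics/z16.png

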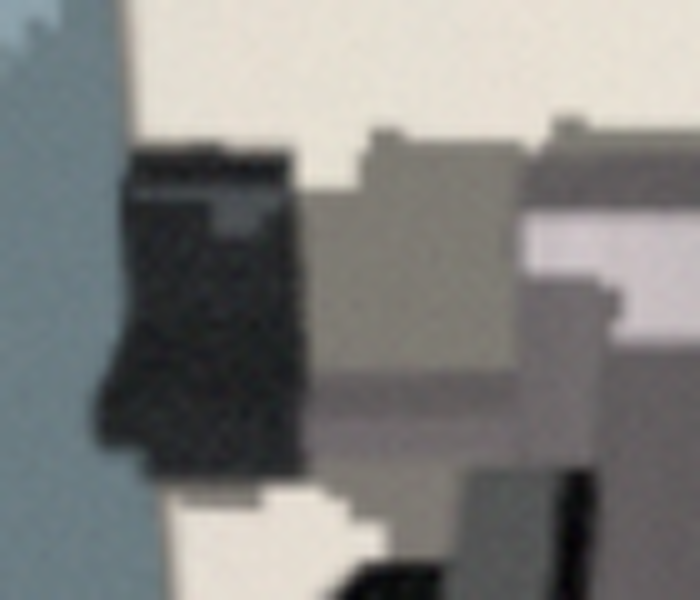

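Emit:
step_arm(targets=[0,-0.002,0,0,0,0,0,-0.0037,0,0,0,0,0,-0.0037,0,0,0,0,0,-0.0037,0,0,0,0,0,-0.0037,0,0,0,0,0,-0.0037,0,0,0,0,0,-0.0037,0,0,0,0,0,-0.0037,0,0,0,0])

```text
time_s: 14.35
ee_pos: [454.9, 118.2, 61.5]
orientation: [0.002, 0.638, 0.77, 0.003]
force: [4.6, 3.1, -3.4]
finger_gap: 13.0
```

Run:
```python
from h import *
s,o,R=pose(); im=snap('wrist','w12.png');print(o,s['force'],s['finger_gap'],s['time_s'])
d=o-np.array([522.2,131.25,61.4]);c,sn=np.cos(.186),np.sin(.186);print('pull',-(d[0]*c+d[1]*sn),'lat',-sn*d[0]+c*d[1])
im=cv2.imread('pics/w12.png').astype(float)*2.2
cv2.imwrite('pics/z17.png',cv2.resize(np.clip(im,0,255).astype(np.uint8)[200:260,250:320],None,fx=10,fy=10,interpolation=2))
snap('side','side12.png')
im=cv2.imread('pics/side12.png')
cv2.imwrite('pics/z18.png',cv2.resize(im[140:300,270:440],None,fx=3.5,fy=3.5,interpolation=2))
```

```text
[454.92038319 118.24700293  61.47552428] [ 4.60370922  3.07507812 -3.39088706] 13.032602381426667 14.35
pull 68.52380152616378 lat -0.33674127183688185
```

View pics/z17.png

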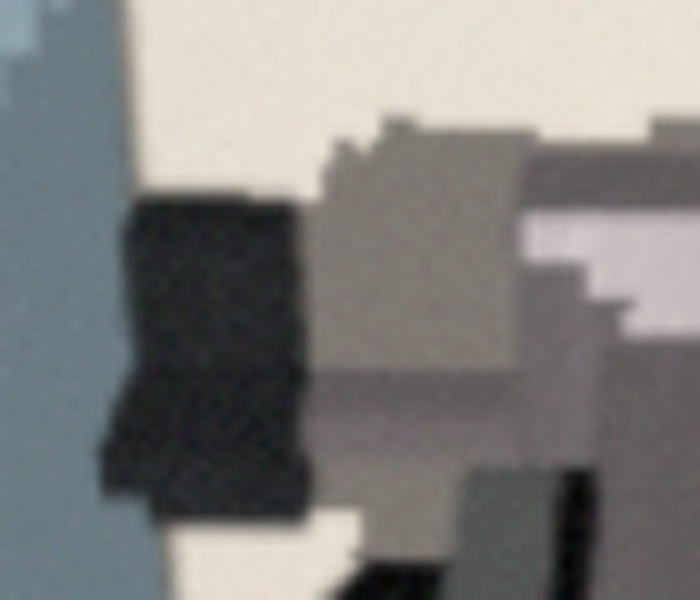

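View pics/z18.png

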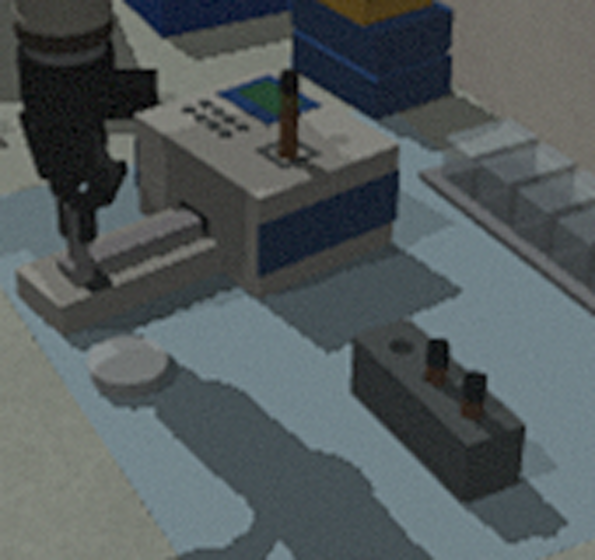

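Run:
```python
from h import *
np.set_printoptions(precision=1,suppress=True)
s,o,R=pose()
c,sn=np.cos(.186),np.sin(.186)
rd=lambda p:np.array([c*p[0]+sn*p[1],-sn*p[0]+c*p[1]])
F=lambda x,y,z:rd(wpx(250+(x-4.5)/10,200+(y-4.5)/10,z,o,R))
print('blade top back',F(110,492,48),'blade foot front',[F(135,368,z) for z in(30,32,34)])
print('base front/back',[(F(215,197,z)[0],F(230,522,z)[0]) for z in(30,32)])
for z in(40,42,44,46,48):print(z,'pointer back top',F(400,462,z)[0],'front top',F(400,412,z)[0],'front bottom',F(400,370,z-3)[0])
print(rd(o)-[1.2,0])
```

```text
blade top back [468.2  -3.3] blade foot front [array([469.1,  -5. ]), array([468.1,  -4.6]), array([467.1,  -4.2])]
base front/back [(np.float64(457.2846732320515), np.float64(480.1965105446102)), (np.float64(456.4209422385769), np.float64(479.0687059657129))]
40 pointer back top 470.2323295250593 front top 466.84679446100535 front bottom 465.54537247039514
42 pointer back top 469.1574236161514 front top 465.81329520057415 front bottom 464.5461221342273
44 pointer back top 468.0825177072435 front top 464.7797959401429 front bottom 463.54687179805956
46 pointer back top 467.0076117983355 front top 463.74629667971175 front bottom 462.5476214618918
48 pointer back top 465.9327058894276 front top 462.7127974192805 front bottom 461.54837112572403
[467.7  32.1]
```

Run:
```python
from h import *
np.set_printoptions(precision=1,suppress=True)
for z in(170,175,180):print(z,w2px('side',(642.7,108.3,z)),w2px('top',(642.7,108.3,z)))
print('seen side',270+(289-1.2)/3.5,140+(74-1.2)/3.5,'top',215+(257-1.5)/4,100+(153-1.5)/4)
s=r.get_state();print(s['time_s'],s['joint_vel'],s['force'])
```

```text
170 [351.9 162.8] [278.9 139.2]
175 [351.9 161.3] [278.7 138.6]
180 [351.9 159.7] [278.4 138. ]
seen side 352.2285714285714 160.8 top 278.875 137.875
14.45 [-0. -0. -0.  0.  0. -0.] [ 5.   3.6 -2.9]
```

The tube is seated and upright, and the slide is at rest at the mark. I'm handing in now.

Run:
```python
from cell import r
print(r.finish_job());s=r.get_state();print(s['time_s'],s['ee_pos'],s['force'],s['finger_gap'])
```

```text
the job is handed in; nothing more can be done
None
the job is handed in; nothing more can be done
```

The job is handed in: the tall tube is in the photometer's well and let go. The gripper is holding the shutter slide at the mark. No verdict was reported, so what follows is from my own checks.

- **Tube:** I felt light contact with the well floor (about 2 N) before letting go. Afterwards the cap appeared within about 1 pixel (a few mm) of where a fully seated, upright tube should be, in both the side and top pictures.
- **Slide:** by arm travel it was pulled out about 68.5 mm. That puts the post centre at 467.7 mm along the slide's travel, and the wrist camera put it at about 467. The clip blade measured 466.5–467.5 mm depending on the picture, so the offset is about 1 mm against the 6 mm allowed.
- **Hold:** the fingers were closed on the post with a 13 mm gap. The measured horizontal pull was about 6 N, which matches the spring. Joint speeds read zero, and the clock stood at 14.5 s.
- **Bystanders:** the dish and short tubes looked undisturbed in the last side picture. I did not measure any bystander's position again.
- **Disagreements:** the side and wrist cameras disagreed by up to about 6 mm on the tube's starting position. For the insertion I used the wrist camera for both the tube and the well.

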